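# Load a swing-out centrifuge rotor in balance

### The job

Finish loading the centrifuge rotor so that it will run in balance: stand the four loose capped tubes from the tray (one tall tube, one short pot, two slim tubes) upright on the bottom of its empty buckets, one in each, so that every tube has one of its own kind straight across the hub. Leave the two tubes that are already loaded in their buckets, and leave the two bottles in the tray and the timer where they are.

Things in the scene. Friction and masses are not known exactly. Their poses are not given: they have to be found in the camera images.
- rotor: Metal swing-out rotor, 245 mm wide, on a stand. Origin: on its upright axis at bench height, z up. Six steel buckets hang with axes 90 mm out, at 0, 60, 120.. 300 degrees from its x axis (anticlockwise from above). Bucket: 46 mm inside, 52 outside, inner floor 16 mm and rim 58 mm above the origin. Hub and arms stay under 63 mm. It turns stiffly (4 N sideways at a bucket); no need to turn it.
- tall_loaded: Tall screw-cap centrifuge tube, plain off-white with an off-white ribbed cap: 113 mm high, body 28.6 mm across, cap (the top 14 mm) 32 mm across, flat foot. Origin: centre of its underside, z axis up along the tube. Already stands in one of the rotor's buckets.
- pot_loaded: Short, stout sample pot, off-white with a white ribbed cap: 78 mm high, body 31 mm across, cap (the top 18 mm) 37 mm across, flat foot. Origin: centre of its underside, z axis up. Already stands in one of the rotor's buckets, next to the loaded tall tube.
- tall_loose: Tall screw-cap centrifuge tube, plain off-white with an off-white ribbed cap: 113 mm high, body 28.6 mm across, cap (the top 14 mm) 32 mm across, flat foot. Origin: centre of its underside, z axis up along the tube. Loose; starts upright in a grey tray (290 x 205 mm, floor 4 mm thick, rim 18 mm high), about 90 mm from its neighbours.
- pot_loose: Short, stout sample pot, off-white with a white ribbed cap: 78 mm high, body 31 mm across, cap (the top 18 mm) 37 mm across, flat foot. Origin: centre of its underside, z axis up. Loose; starts upright in a grey tray (290 x 205 mm, floor 4 mm thick, rim 18 mm high), about 90 mm from its neighbours.
- slim_a: Slim capped tube, off-white with a white ribbed cap: 90 mm high, body 20 mm across, cap (the top 14 mm) 23 mm across, flat foot. Origin: centre of its underside, z axis up. There are two of these, both loose. Loose; starts upright in a grey tray (290 x 205 mm, floor 4 mm thick, rim 18 mm high), about 90 mm from its neighbours.
- slim_b: Slim capped tube, off-white with a white ribbed cap: 90 mm high, body 20 mm across, cap (the top 14 mm) 23 mm across, flat foot. Origin: centre of its underside, z axis up. There are two of these, both loose. Loose; starts upright in a grey tray (290 x 205 mm, floor 4 mm thick, rim 18 mm high), about 90 mm from its neighbours.
- glass_bottle: Bystander: round bottle with an orange screw cap, 52 mm across and 101 mm high, standing in the tray. Origin: centre of its underside.
- dropper_bottle: Bystander: brown dropper bottle with a narrow black rubber teat, 33 mm across and 102 mm high, standing in the tray. Origin: centre of its underside.
- kitchen_timer: Bystander: flat white timer with a display, 66 x 66 x 19 mm, lying on the bench behind the work. Origin: centre of its underside.
Not all that is in view belongs to the job. Leave any turquoise or yellow look-alike of the tall_loaded alone.

How it is judged:
By the outcome, as a careful person would: the job done as asked, in the order asked, and still so for the second after the job is handed in, with the robot touching nothing.
It also fails if it takes over 115 s, if anything falls off the work surface, if the arm or the gripper's body presses on something with over 40 N, if the wrist force passes 120 N, or if a joint passes its speed limit or range.

### The arm

A 6-joint arm with a two-finger parallel gripper is mounted at the origin on a cart in front of the work surface, level with it; the furniture and walls round the work are solid. World frame = base frame: x ahead of the robot, y to its left, z up, the work surface at z = 0. Lengths are in m, angles in rad, forces in N, time in s.
With the tool pointing down it reaches from about 0.3 to 0.825 m from the base axis. Payload 5.4 kg.
Tool frame: the origin (TCP) lies at the very end of the fingers, on their centre line; the grasp point (between the pads) lies 19 mm behind it; z points along the fingers, y is the line along which they close (so a half turn about z gives the same grasp; the last joint's range is limited). The gripper opens to 92 mm and grips with 3 to 60 N. Pads are 20 mm wide; open, the fingers measure 128 mm over their backs; the gripper's body (75 mm by 189 mm) begins 69 mm behind the grasp point.
Start: joints at [1.006, 0.158, 1.597, -0, 1.386, -0.21], TCP at [0.2, 0.539, 0.194] pointing down, gripper open.
Joint ranges: [-2.91, 2.91], [-0.94, 2.29], [0.18, 2.7], [-1.29, 4.43], [0.17, 2.64], [-3, 3]. Speed limits (rad/s): [2.57, 2.57, 3.14, 3.14, 3.14, 3.14].

### API

Orientations are given as a rotation vector (axis times angle).
In Python, from workcell import bot gives the robot as it stands. Calls block until the motion is done:
- bot.goto(position, orientation): joint-space move of the TCP to a pose.
- bot.line_to(position, rot=None, max_speed=0.15): straight line of the TCP; rot=None keeps the orientation; max_speed is the mean speed in m/s.
- bot.set_joints(angles): joint-space move.
- bot.set_gripper(opening, newtons=None): opening from 0.0 (shut) to 1.0 (fully open); newtons is the grip in N (None keeps the last); returns when the fingers have stopped.
- bot.hold(seconds).
- bot.inverse_kinematics(position, orientation): joint angles nearest the present ones, or None.
- bot.read_camera(name): name is "scene" or "top" or "wrist"; returns a dict with "pixels" (420x560x3 uint8, blue, green, red), "fx", "fy", "cx", "cy" (pixels), "R" (3x3) and "t" (3): a world point X has camera coordinates R X + t. Camera axes: x right, y down, z forward; pixel columns grow to the right and rows downward; lengths in m; the calibration is good to about 2 mm. A picture is of the moment at which its call begins. There is no depth.
A pose or a line that the arm cannot do raises bot.MotionError and nothing moves.
- bot.job_done(): hands the job in; it is judged then, once.
Readings, each from a call of its own:
- bot.current_clock(): time.
- bot.current_joints(): joint angles.
- bot.current_joint_vel(): joint speeds.
- bot.current_effort(): joint torques, N m.
- bot.current_ee_pos(): TCP position.
- bot.current_tool_rot(): TCP orientation.
- bot.current_contact_force(): force on the tool from outside, world axes, zero at the start.
- bot.current_ft_torque(): the same for the moment, N m.
- bot.current_opening(): opening from 0.0 (shut) to 1.0 (fully open).
- bot.current_grip_force(): force on a finger pad.
Only numpy, scipy, OpenCV 4.12 (cv2) and the standard library are available. Lean on these libraries where they do the work, as an engineer would, in place of code of your own. Each camera call takes 0.05 s, during which the arm holds its last target. There are 200 camera calls.

## Working session

There is one attempt and no reset: what is moved stays moved. The work goes in short steps, each a Python script; the robot and the scene stay as the last script left them, time stands still between calls to the robot, and variables do not carry over. Pictures are saved under pics/ and viewed, at most 14 in all, crops included, and the job is handed in when it is done.

```bash
mkdir -p pics; ls
python3 - <<'E'
from workcell import bot
import cv2,numpy as np
for n in("scene","top"):
    c=bot.read_camera(n); cv2.imwrite(f"pics/{n}0.png",c["pixels"]); 
    R=np.array(c["R"]);print(n,c["fx"],c["cx"],c["cy"],(-R.T@c["t"]).round(3),R.round(2).tolist())
print(bot.current_clock(),bot.current_tool_rot())
E
```

```text
pics
scene 490.2935327042086 284.92902364476237 212.31846003514505 [0.278 0.646 0.829] [[-0.9, -0.43, -0.01], [-0.32, 0.69, -0.65], [0.29, -0.59, -0.76]]
top 414.76230981977136 275.38302443484355 214.05282538463254 [0.393 0.014 1.199] [[0.01, -1.0, 0.01], [-0.99, -0.01, -0.14], [0.14, -0.0, -0.99]]
0.1 [-5.54328325e-01 -3.09164750e+00  2.36468265e-03]
```

View pics/scene0.png

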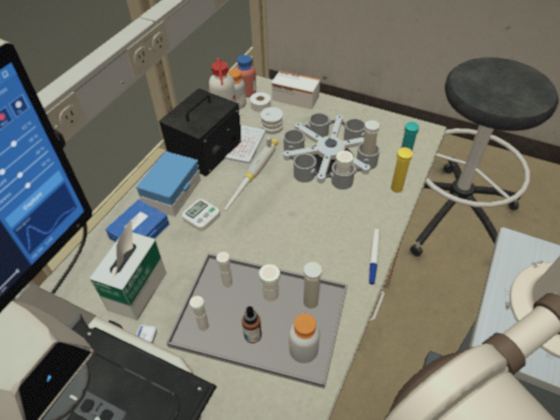

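View pics/top0.png

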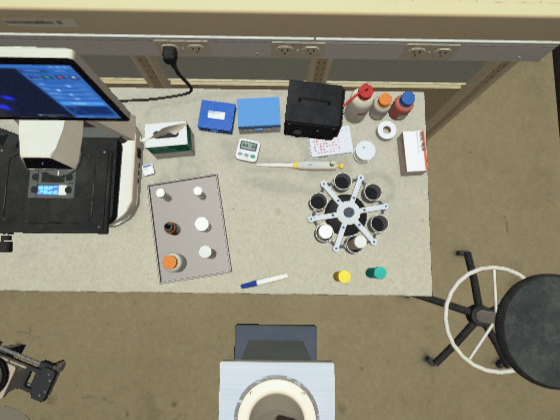

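The scene view shows the tray with slim tubes at (224,265) and (199,312), the pot at (269,280), the tall tube at (312,285), and bottles at (251,325) and (305,335). The rotor is at (330,145), with the loaded tall tube at about (371,135) and the loaded pot at (344,165).

In the top view the slims are at (160,194) and (198,192), the pot at (202,224), the tall tube at (206,252) and the hub at (348,212).

What could be mistaken for the tubes (top view): turquoise (378,272), yellow (344,277), white jar (365,151), tape ring (387,130), loaded tubes (325,233) and (359,243), bottles (170,228) and (172,263). I choose only the off-white tubes in the tray.

```bash
cat > h.py <<'E'
from workcell import bot
import cv2,numpy as np
def ray(c,uv,z):
    R=np.array(c["R"]);o=-R.T@np.array(c["t"])
    d=R.T@np.array([(uv[0]-c["cx"])/c["fx"],(uv[1]-c["cy"])/c["fy"],1]);return o+d*(z-o[2])/d[2]
def proj(c,X):
    p=np.array(c["R"])@np.array(X)+np.array(c["t"]);return np.array([c["fx"]*p[0]/p[2]+c["cx"],c["fy"]*p[1]/p[2]+c["cy"]])
def blobs(c,lo=185,sat=60,amin=20,amax=4000):
    hsv=cv2.cvtColor(c["pixels"],cv2.COLOR_BGR2HSV)
    m=cv2.inRange(hsv,(0,0,lo),(180,sat,255))
    n,l,s,ce=cv2.connectedComponentsWithStats(m)
    return [(ce[i],s[i]) for i in range(1,n) if amin<s[i][4]<amax],m
E
python3 - <<'E'
from h import *
c=bot.read_camera("top");s=bot.read_camera("scene")
b,m=blobs(c)
for ce,st in b:
    if 140<ce[0]<400 and 170<ce[1]<290: print(ce.round(1),st.tolist(),ray(c,ce,.1).round(3))
a=cv2.resize(c["pixels"][170:290,145:235],None,fx=4,fy=4,interpolation=2)
d=cv2.resize(c["pixels"][165:285,300:395],None,fx=4,fy=4,interpolation=2)
cv2.imwrite("pics/c1.png",np.hstack([a,d]))
cv2.imwrite("pics/c2.png",cv2.resize(s["pixels"][105:205,270:430],None,fx=4,fy=4,interpolation=2))
E
```

```text
[208.3 218. ] [186, 177, 43, 95, 1882] [0.537 0.189 0.1  ]
[159.5 192.1] [155, 188, 10, 10, 71] [0.606 0.323 0.1  ]
[326.6 196.8] [323, 191, 8, 12, 28] [ 0.599 -0.127  0.1  ]
[176.2 258.4] [169, 253, 12, 15, 49] [0.429 0.27  0.1  ]
```

View pics/c1.png

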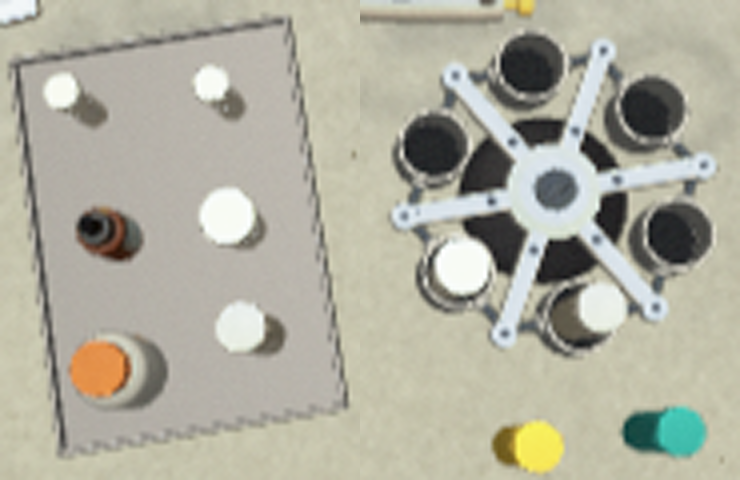

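View pics/c2.png

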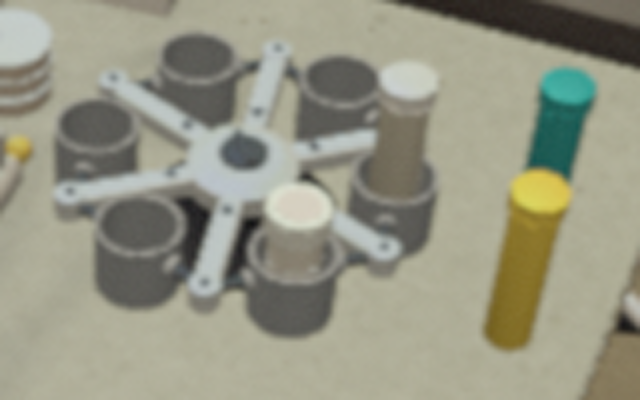

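Crop 1: tray caps at slim (160.5,192.5) and (197.8,190.8), pot (202,223.8), tall (205.3,252). Empty buckets are at (318,202), (342,182), (372,192) and (378.5,224). Crop 2 confirms the off-white tall tube loaded at the right and the pot at lower centre, with the turquoise and yellow tubes outside the rotor.

```bash
cat > m.py <<'E'
from h import *
from scipy.optimize import least_squares
c=bot.read_camera("top");s=bot.read_camera("scene")
for n,uv,z in(("slim_a",(160.5,192.5),.094),("slim_b",(197.75,190.75),.094),("pot",(202,223.75),.082),("tall",(205.25,252),.117),("glass",(170,262),.105),("potL",(325.75,231.75),.094),("tallL",(360.75,241.75),.129)):
    X=ray(c,uv,z);print(n,X.round(4),"scene px",proj(s,X).round(0))
P=np.array([ray(c,uv,.058)[:2] for uv in((318,202),(342.25,181.75),(372,192),(378.5,224))])
# A,B,C,D go clockwise from above in steps of 60 deg
f=lambda p:(np.array([[p[0]+.09*np.cos(p[2]-i*np.pi/3),p[1]+.09*np.sin(p[2]-i*np.pi/3)] for i in range(4)])-P).ravel()
p=least_squares(f,[.55,-.15,1]).x;print("rotor",p.round(4),"res mm",(f(p)*1e3).round(1))
for i in range(6):
    X=[p[0]+.09*np.cos(p[2]-i*np.pi/3),p[1]+.09*np.sin(p[2]-i*np.pi/3),.058];print("ABCDTP"[i],np.round(X,4),proj(s,X).round(0))
# monitor corner triangulation
A=[];b=[]
for cc,uv in((c,(136,126)),(s,(90,210))):
    R=np.array(cc["R"]);o=-R.T@cc["t"];d=ray(cc,uv,0)-o;d/=np.linalg.norm(d);M=np.eye(3)-np.outer(d,d);A.append(M);b.append(M@o)
X=np.linalg.lstsq(np.vstack(A),np.hstack(b),rcond=None)[0];print("monitor",X.round(3),proj(c,X),proj(s,X))
w=bot.read_camera("wrist");R=np.array(w["R"]);print("wrist cam",(-R.T@w["t"]).round(3),R[2].round(2),w["fx"],bot.current_ee_pos())
cv2.imwrite("pics/w0.png",w["pixels"])
from scipy.spatial.transform import Rotation as Ro
print(Ro.from_rotvec(bot.current_tool_rot()).as_matrix().round(2))
E
python3 m.py
```

```text
slim_a [0.6062 0.322  0.094 ] scene px [196. 301.]
slim_b [0.6123 0.2214 0.094 ] scene px [223. 256.]
pot [0.5239 0.2086 0.082 ] scene px [269. 272.]
tall [0.446  0.1913 0.117 ] scene px [313. 269.]
glass [0.4193 0.2845 0.105 ] scene px [305. 322.]
potL [ 0.5053 -0.1252  0.094 ] scene px [345. 156.]
tallL [ 0.4769 -0.2112  0.129 ] scene px [372. 124.]
rotor [ 0.5627 -0.1925  1.2324] res mm [ 0.5  0.9  0.4  1.  -1.3 -0.7  0.4 -1.1]
A [ 0.5925 -0.1076  0.058 ] [305. 161.]
B [ 0.6511 -0.1759  0.058 ] [294. 136.]
C [ 0.6212 -0.2608  0.058 ] [319. 119.]
D [ 0.5328 -0.2774  0.058 ] [355. 125.]
T [ 0.4742 -0.209   0.058 ] [369. 149.]
P [ 0.5041 -0.1242  0.058 ] [344. 168.]
monitor [0.734 0.34  0.283] [133.60211189 121.84846475] [ 97.37976177 211.70469583]
wrist cam [0.122 0.569 0.383] [ 0.27 -0.1  -0.96] 366.61661177304535 [0.19968021 0.53904512 0.19386455]
[[-0.94  0.35 -0.  ]
 [ 0.35  0.94 -0.  ]
 [ 0.   -0.   -1.  ]]
```

View pics/w0.png

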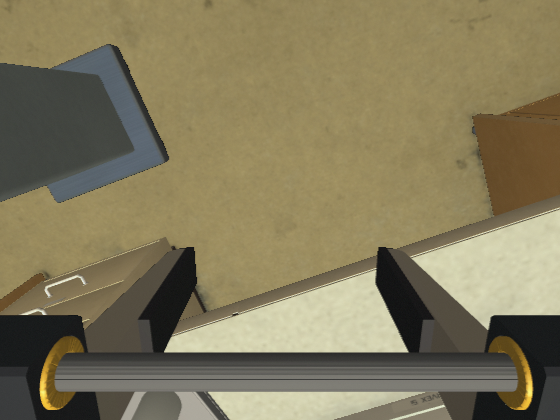

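All points agree: the rotor fit residual is at most 1.3 mm, the loaded tubes sit in the opposite buckets, and the scene reprojections match. The wrist view showed only the fingers and the floor and bench edge (about row 300). Targets are tall→B, pot→C, slims→A and D. Next I move over the tray and take a wrist check.

```bash
cat >> h.py <<'E'
from scipy.spatial.transform import Rotation as Ro
def rot(a):
    a=np.radians(a);y=np.array([np.cos(a),np.sin(a),0]);z=np.array([0,0,-1.]);return Ro.from_matrix(np.column_stack([np.cross(y,z),y,z])).as_rotvec()
def best(pos,a):
    j0=np.array(bot.current_joints());o=[]
    for k in(-180,0,180):
        r=rot(a+k);j=bot.inverse_kinematics(pos,r)
        if j is not None:o.append((abs(j[5])+abs(np.array(j)-j0).max(),tuple(r)))
    return np.array(min(o)[1])
E
python3 - <<'E'
from h import *
p=np.array([.2,.539,.28]);bot.line_to(p)
q=[.42,.2,.30];bot.goto(q,best(q,118))
w=bot.read_camera("wrist");im=w["pixels"].copy();R=np.array(w["R"])
print(bot.current_clock(),bot.current_joints(),(-R.T@w["t"]).round(3),R[2].round(2))
for X in([.6062,.322,.094],[.6123,.2214,.094],[.5239,.2086,.082],[.446,.1913,.117]):
    u=proj(w,X);print(u.round(0));cv2.drawMarker(im,tuple(int(v) for v in u),(0,0,255),0,12)
cv2.imwrite("pics/w1.png",im)
E
```

```text
2.625 [ 1.85022331e-01 -1.83835388e-01  1.72992267e+00  2.38731208e-04
  1.59600180e+00  1.26533813e+00] [0.49  0.24  0.489] [-0.25 -0.13 -0.96]
[267. -62.]
[363. -11.]
[327.  83.]
[308. 161.]
```

View pics/w1.png

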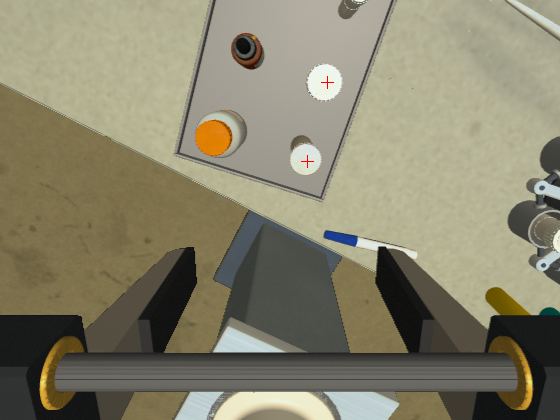

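The wrist view shows the pot cap at (324,83) and the tall cap at (306,159), 2–3 px (about 2–3 mm) from the predictions. I'll average the two and load the tall tube into B.

```bash
cat >> h.py <<'E'
RC=np.array([.5627,-.1925]);TH=np.degrees(1.2324)
def F():return np.round(bot.current_contact_force(),1),round(bot.current_grip_force(),1),round(bot.current_opening()*92,1)
def pick(xy,a,g,hover=.26,op=.65):
    z=.004+g-.019;q=[*xy,hover];r=best(q,a);bot.goto(q,r);bot.set_gripper(op)
    bot.line_to([*xy,z+.03],max_speed=.25);bot.line_to([*xy,z],max_speed=.1)
    bot.set_gripper(0,15);print("grip",F());bot.line_to([*xy,hover],max_speed=.2);print("lift",F(),bot.current_clock())
def over(i,g,hover=.26):
    t=np.radians(TH-60*i);xy=RC+.09*np.array([np.cos(t),np.sin(t)]);q=[*xy,hover];bot.goto(q,best(q,TH-60*i));return xy
def lower(xy,g):
    z=.0165+g-.019;bot.line_to([*xy,z+.03],max_speed=.2);print("in",F());bot.line_to([*xy,z],max_speed=.05);print("down",F(),bot.current_ee_pos())
def release(xy,op,hover=.26):
    bot.set_gripper(op);print("open",F());bot.line_to([*xy,hover],max_speed=.2);print(bot.current_clock())
E
python3 - <<'E'
from h import *
w=bot.read_camera("wrist")
T=ray(w,(306,159),.117);P=ray(w,(324,83),.082);print(T,P)
xy=(T[:2]+[.446,.1913])/2
pick(xy,90+np.degrees(np.arctan2(xy[1],xy[0])),.085)
xy=over(1,.085)
print(xy,bot.current_joints())
for n in("scene","top"):
    c=bot.read_camera(n)["pixels"];cv2.imwrite(f"pics/{n}1.png",c)
a=cv2.imread("pics/scene1.png")[80:300,180:440];cv2.imwrite("pics/p1.png",cv2.resize(a,None,fx=2.5,fy=2.5))
E
```

```text
[0.44704716 0.19395189 0.117     ] [0.52217236 0.21176503 0.082     ]
grip (array([-0.8, -0.2,  1.2]), 15.0, 31.9)
lift (array([-0.4, -0.2, -0.4]), 15.0, 31.6) 6.4917
[ 0.65116091 -0.1759269 ] [-4.41693658e-01  3.85637947e-01  1.19536503e+00  2.63495258e-04
  1.56113288e+00 -6.27251503e-01]
```

View pics/p1.png

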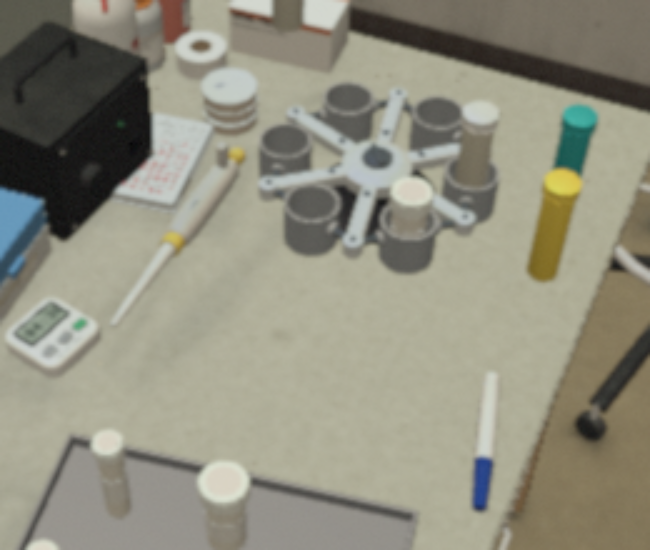

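The crop shows the rotor unchanged. The held tube is only just visible at its top edge (288,15), and it is gripped at the 32 mm cap. I'll check that it hangs straight.

Run:
```python
import cv2,numpy as np
a=cv2.imread("pics/scene1.png")[0:130,220:380];b=cv2.imread("pics/top1.png")[130:260,280:400]
cv2.imwrite("pics/p2.png",np.hstack([cv2.resize(a,None,fx=2.8,fy=2.8),cv2.resize(b,None,fx=2.8,fy=2.8)]))
```

```text
(no output)
```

View pics/p2.png

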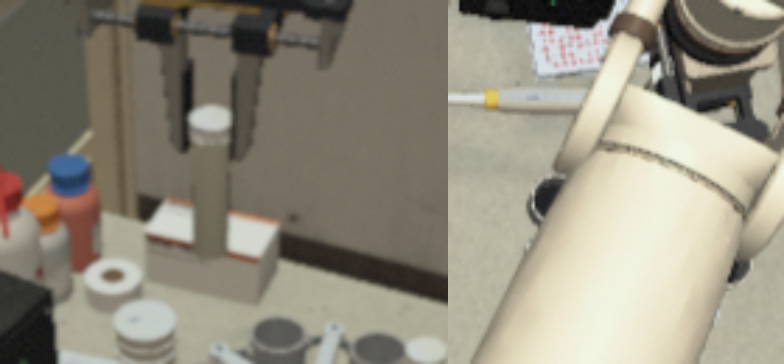

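The tube hangs straight, held by its cap. I'll turn the gripper tangential at B to stay clear of the black box, then place.

Run:
```python
from h import *
xy=RC+.09*np.array([np.cos(np.radians(TH-60)),np.sin(np.radians(TH-60))])
q=[*xy,.26];bot.goto(q,best(q,TH-60+90))
lower(xy,.085);release(xy,.6)
xy=[.523,.2102];pick(xy,90+np.degrees(np.arctan2(xy[1],xy[0])),.069)
s=bot.read_camera("scene")["pixels"];cv2.imwrite("pics/p3.png",cv2.resize(s[80:330,180:440],None,fx=2.4,fy=2.4))
```

```text
in (array([ 0.6, -0.4, -0.1]), 15.0, 31.7)
down (array([-0.1,  1.7,  1.6]), 15.0, 31.6) [ 0.65102284 -0.17564688  0.08228134]
open (array([ 0.4, -1. ,  0.5]), 0.0, 55.4)
12.9
grip (array([-1. , -0.8,  1.7]), 15.0, 34.9)
lift (array([-0.8,  0.5, -1.3]), 15.0, 35.1) 17.6667
```

View pics/p3.png

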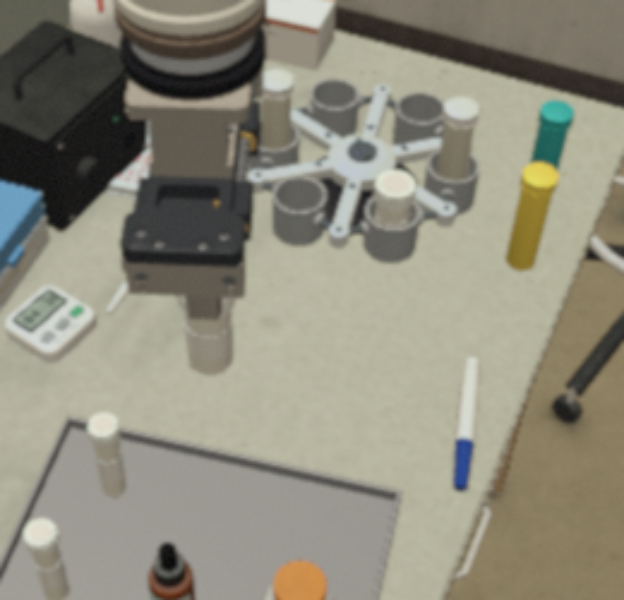

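Tall tube stands upright in B at (275,110). The pot is held and looks upright at (210,340). Next: place the pot in C and pick slim_b.

Run:
```python
from h import *
xy=over(2,.069);lower(xy,.069);release(xy,.55)
s=bot.read_camera("scene")["pixels"]
xy=[.6115,.2235];pick(xy,90+np.degrees(np.arctan2(xy[1],xy[0])),.081,op=.5)
s=bot.read_camera("scene")["pixels"];cv2.imwrite("pics/p4.png",cv2.resize(s[80:330,180:440],None,fx=2.4,fy=2.4))
```

```text
in (array([ 0.2, -0.6, -0.1]), 15.0, 35.4)
down (array([-1.8,  1.1,  1.6]), 15.0, 35.2) [ 0.62090396 -0.26044055  0.06631358]
open (array([ 0.6, -0.8,  0.1]), 0.0, 50.4)
22.725
grip (array([-0.6,  0.2,  1.9]), 15.0, 20.6)
lift (array([-0.8, -0.3, -0.3]), 15.0, 20.7) 27.7
```

View pics/p4.png

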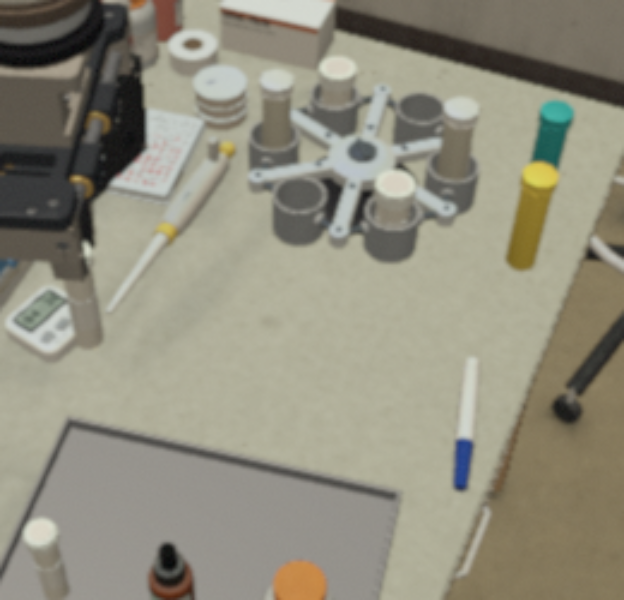

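The pot stands in C at (337,90), and slim_b is held upright at (85,310). Next it goes to D, then slim_a to A.

Run:
```python
from h import *
xy=over(3,.081);lower(xy,.081);release(xy,.4)
xy=[.6055,.324];pick(xy,90+np.degrees(np.arctan2(xy[1],xy[0])),.081,op=.5)
xy=over(0,.081);lower(xy,.081);release(xy,.4)
bot.goto([.45,.15,.3],best([.45,.15,.3],118))
s=bot.read_camera("scene")["pixels"];cv2.imwrite("pics/p5.png",cv2.resize(s[80:400,150:440],None,fx=1.85,fy=1.85))
t=bot.read_camera("top")["pixels"];cv2.imwrite("pics/p6.png",cv2.resize(t[150:300,290:410],None,fx=4,fy=4,interpolation=2))
```

```text
in (array([ 0.7, -1.2,  0.9]), 15.0, 20.8)
down (array([0.2, 0.2, 1.8]), 15.0, 20.9) [ 0.53285014 -0.27741074  0.07840528]
open (array([ 0.1, -0.4, -0.8]), 0.0, 36.9)
32.7417
grip (array([ 0.3, -0.4,  2.5]), 15.0, 20.6)
lift (array([ 0.1,  1.3, -0.5]), 15.0, 20.8) 38.125
in (array([0.4, 0.8, 0.2]), 15.0, 20.4)
down (array([-0.2, -0.8,  1.2]), 15.0, 21.1) [ 0.59261045 -0.10766082  0.07842374]
open (array([-0.3,  0.7, -0.6]), 0.0, 37.3)
42.8667
```

View pics/p5.png

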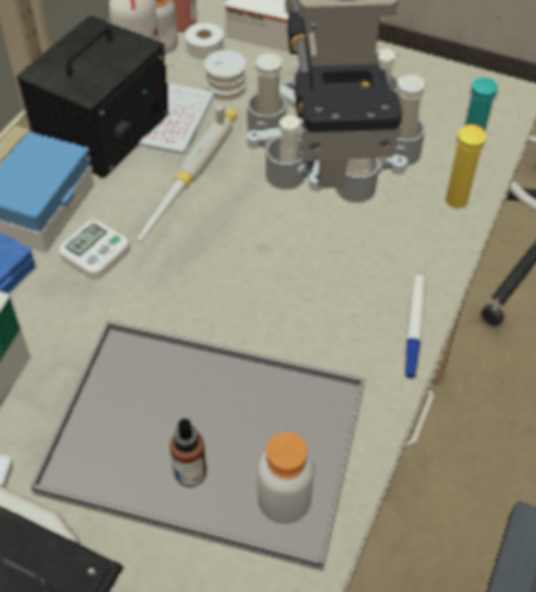

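View pics/p6.png

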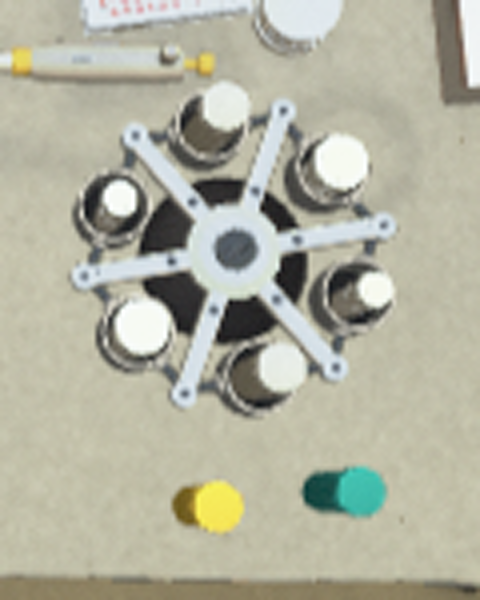

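The scene view shows both bottles still in the tray and the timer where it was, with the gripper clear. In the top view all six tubes stand upright in their buckets. Matching pairs face each other: tall (225,105)/(283,365), pot (340,167)/(140,327) and slim (118,197)/(376,289).

```bash
python3 -c "
from workcell import bot
print(bot.current_clock(),bot.job_done())"
```

```text
the job is handed in; nothing more can be done
44.1083 None
```

The rotor is loaded and the job handed in at 44 s: all four loose tubes stand upright in their buckets, each with one of its own kind straight across the hub, and the loaded tubes, bottles and timer were left alone.

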